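# Slide the lid off the long cutlery box and lay it on the trivet

### The arm

A 6-joint arm with a two-finger parallel gripper is mounted at the origin on the work surface. World frame = base frame: x ahead of the robot, y to its left, z up, the work surface at z = 0. Lengths are in mm, angles in rad, forces in N, time in s.
With the tool pointing down it reaches from about 400 to 925 mm from the base axis. Payload 12.5 kg.
Tool frame: the origin (TCP) lies at the very end of the fingers, on their centre line; the grasp point (between the pads) lies grip_depth behind it (grip_depth is the distance from the TCP to the grasp point, in mm); z points along the fingers, y is the line along which they close (so a half turn about z gives the same grasp; the last joint's range is limited). The gripper opens to 95 mm and grips with 3 to 60 N. Pads are 20 mm wide; open, the fingers measure 119 mm over their backs; the gripper's body (75 mm by 180 mm) begins 59 mm behind the grasp point.
Start: joints at [1.225, 0.491, 1.559, -0, 1.092, -0.106], TCP at [148.425, 607.14, 194.361] pointing down, gripper open.
Joint ranges: [-3.1, 3.1], [-0.84, 2.19], [0.05, 2.79], [-1.13, 4.28], [0.06, 2.93], [-2.69, 2.69]. Speed limits (rad/s): [2.22, 2.22, 2.79, 3.14, 3.14, 3.14].

### API

Orientations are given as [roll, pitch, yaw] about the fixed x, y, z axes, in that order (R = Rz(yaw) Ry(pitch) Rx(roll)).
In Python, from cell import state, read_camera, job_done, grip_depth gives the robot as it stands.
- The arm moves only by the tool drive_tool, never from a script. Its argument "targets" is a list of rows, each an object with "jaw": the opening, from 0 (shut) to 1 (fully open); "travel": the shift along the tool's x, y, z in m, a list of three; "twist": the turn about the tool's z in rad. In form: [{"jaw": jaw, "travel": [tx, ty, tz], "twist": twist}, ...]. A call has 1 to 8 rows; each row is the pose to reach, as a shift and turn from the pose commanded when the call began, along the tool's axes at that moment; what a row does not reach only later rows make up. A row lasts 1/12 s, in which the tool goes at most 41.7 mm and 7.16 degrees, less where a joint would pass 70% of its speed; a pose out of reach is approached as far as the arm can. A call with a gripper value outside its range is refused whole. The fingers move at their own pace and stop on an object; the grip force is fixed at half the most. Time passes only in rows, so rows that repeat a pose let the fingers close. It gives the time, the measured TCP pose, the force, the opening and the grip force at its end, in the units of the state.
- state(): the state, without advancing time (a new reading comes with each control period).
- read_camera(name): name is "side" or "top" or "wrist"; returns a dict with "frame" (480x640x3 uint8, red, green, blue), "fx", "fy", "cx", "cy" (pixels), "R" (3x3) and "t" (3): a world point X has camera coordinates R X + t. Camera axes: x right, y down, z forward; pixel columns grow to the right and rows downward; lengths in mm; the calibration is good to about 2 mm. A picture is of the moment at which its call begins. There is no depth.
- job_done(): hands the job in; it is judged then, once.
The state is a dict: "t": time; "joints": joint angles; "qvel": joint speeds; "tau": joint torques, N m; "eef_pos": TCP position; "tcp_rot": TCP orientation; "ft_force": force on the tool from outside, world axes, zero at the start; "moment": the same for the moment, N m; "opening": opening from 0.0 (shut) to 1.0 (fully open); "grip_force": force on a finger pad.
Only numpy, scipy, OpenCV 4.12 (cv2) and the standard library are available. Lean on these libraries where they do the work, as an engineer would, in place of code of your own. Each camera call takes 0.05 s, during which the arm holds its last target. There are 200 camera calls.

### The job

Open the longer of the two wooden sliding-lid boxes: take its lid by the grip block, lift the lid's front end over the stop lip and slide it out until it is clear of the grooves, then lay it flat, grip upwards, in the middle of the round trivet, setting it down rather than dropping it. Leave the short box shut.

Things in the scene. Friction and masses are not known exactly. Their poses are not given: they have to be found in the camera images.
- long_box: Sizes in mm. Longer wooden box, fixed, 180 (x) x 92 (y) x 61 high; origin under its centre. Lid lies on ledges at z 43, groove sides to z 52. Stop lip across the -x end (towards world -y): x -90 to -82, top z 50. At the +x end cap strips over the lid's edges, x 38 to 82, z 55 to 61, hold that end down: raise the grip 6 to 15 so the lid tilts over the lip, slide it 50 or more to -x, then lift off.
- long_lid: The long box's loose wooden lid, 160 (x) x 72 (y) x 6 thick, about 90 g; origin: centre of its underside, axes as the box's when shut. Grip block on top: 36 (x) x 14 (y), from z 6 to 36, centred at x -30, y 0; pinch it from above across the 14. Play when shut: 2 along x, 2.5 along y either way. It may pivot about y in the grip.
- trivet: Dark round hard silicone trivet, loose on the counter, diameter 184, 8 thick; origin: centre of its underside.
- short_lid: Lid of the other, shorter box (124 x 92 x 61, same make): 104 (x) x 72 (y) x 6, same grip block at x -2; origin: centre of its underside. Leave it. Other bystanders stand clear of boxes and trivet and under 100 high, but for a 190 bottle and a 130 lamp holder at the back edge.
There are look-alikes about, which are no part of the job. Of the things like the trivet, leave any that is orange or purple; of the rest the larger one is meant.

How it is judged (in metres and radians):
On the way, in this order (a step that is already met when the one before it is completed fails the run):
1. the front end of the long lid is up over the stop lip and sliding out, the other end still in the grooves (x of long_lid in the frame of long_box between -0.044 and -0.012 m and z of long_lid in the frame of long_box between 0.0455 and 0.062 m), for 0.02 s.
2. the lid has slid clear of the grooves' caps (x of long_lid in the frame of long_box below -0.047 m), for 0.02 s.
3. the lid is brought down to the trivet while still held (horizontal distance between long_lid and trivet below 0.05 m and height (world z) of long_lid below 0.03 m and contact force between the fingers and long_lid above 0.2 N), for 0.05 s.
At the end, for the whole second after the job is handed in: The long lid rests, released and still, flat (within 0.1 rad) and grip upwards on the trivet, its centre within 35 mm of the trivet's centre; the short box's lid is within 20 mm of where it was (horizontal distance between long_lid and trivet below 0.035 m and z of long_lid in the frame of trivet between 0.004 and 0.012 m and angle between long_lid's own z axis and vertical below 0.1 rad and linear speed of long_lid below 0.02 m/s and distance of short_lid from where it was at the start of the episode below 0.02 m); the robot touches nothing.
It fails at once if the short box's lid is moved by more than 20 mm (distance of short_lid from where it was at the start of the episode above 0.02 m).
It also fails if it takes over 43 s, if anything falls off the work surface, if the arm or the gripper's body presses on something with over 40 N, if the wrist force passes 120 N, or if a joint passes its speed limit or range.

## Working session

There is one attempt and no reset: what is moved stays moved. The work goes in short steps, Python scripts to look and compute and a tool call to move; the robot and the scene stay as the last step left them, time stands still between calls to the robot, and variables do not carry over. Pictures are saved under pics/ and viewed, at most 10 in all, crops included, and the job is handed in when it is done.

Besides the shell and the picture viewer there is one more tool, called after "Request:" by a JSON object that holds its "op" and its "data". drive_tool: Moves the arm, as the interface text tells. Its arguments: {"type":"object","properties":{"targets":{"type":"array"}},"required":["targets"]}

```bash
mkdir -p pics
python3 - <<'E'
from cell import *
import cv2,numpy as np,pickle
s=state();print(s['t'],s['eef_pos'],s['tcp_rot'],grip_depth)
for n in ['top','side']:
    c=read_camera(n);pickle.dump(c,open(n+'.pkl','wb'));cv2.imwrite(f'pics/{n}0.png',c['frame'][:,:,::-1])
    print(n,c['fx'],c['cx'],c['cy'],np.round(c['R'],3).tolist(),np.round(c['t'],1))
E
```

```text
0.0 [148.3096984  606.87123095 193.72820253] [-3.14045216e+00 -1.17700692e-04  2.90183322e+00] 18.8
top 520.7640158567552 321.9455389152298 239.58127537365206 [[-0.021, -1.0, -0.01], [-0.991, 0.022, -0.132], [0.132, 0.007, -0.991]] [-58.6 458.6 950.1]
side 467.45881152077726 322.6363988633589 238.79765412179762 [[0.992, -0.122, 0.016], [-0.066, -0.637, -0.768], [0.104, 0.762, -0.64]] [-461.4   27.1  949.6]
```

View pics/top0.png

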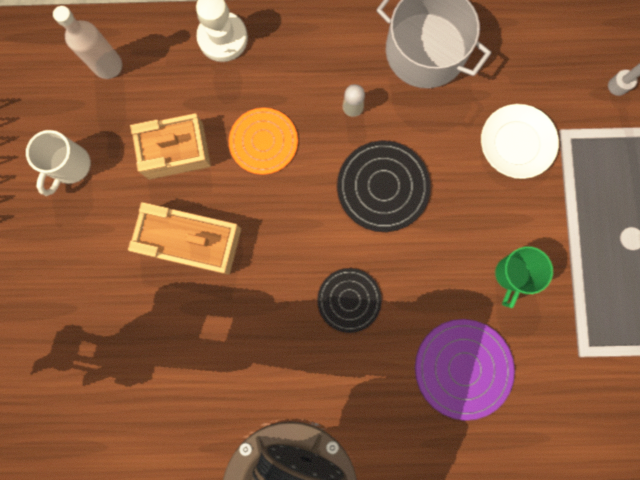

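View pics/side0.png

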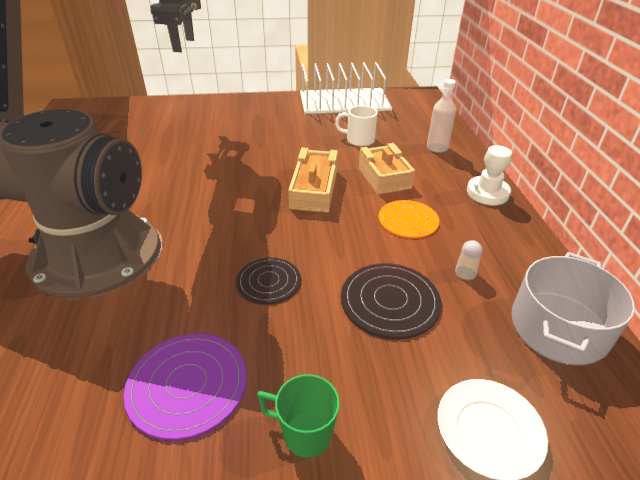

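The top view shows the long box at about (185,240), with its caps on the left and its lip on the right. The large black trivet is at (384,186). Next I crop the box and measure both.

```bash
cat > h.py <<'E'
import numpy as np,cv2,pickle
def ray(c,uv,z):
    d=c['R'].T@np.array([(uv[0]-c['cx'])/c['fx'],(uv[1]-c['cy'])/c['fy'],1]);o=-c['R'].T@np.asarray(c['t'])
    return o+d*(z-o[2])/d[2]
def proj(c,X):
    p=c['R']@np.asarray(X,float)+c['t'];return np.array([c['fx']*p[0]/p[2]+c['cx'],c['fy']*p[1]/p[2]+c['cy']])
E
python3 - <<'E'
from h import *
C={n:pickle.load(open(n+'.pkl','rb')) for n in('top','side')}
roi={'top':(330,430,135,240),'side':(335,445,258,340)}
for n,c in C.items():
    x0,x1,y0,y1=roi[n];f=c['frame'].max(2)[y0:y1,x0:x1]
    hsv=cv2.cvtColor(c['frame'],cv2.COLOR_RGB2HSV)[y0:y1,x0:x1]
    m=((hsv[...,1]<90)&(hsv[...,2]<90)).astype(np.uint8)
    m=cv2.morphologyEx(m,cv2.MORPH_CLOSE,np.ones((5,5)))
    k=max(cv2.findContours(m,cv2.RETR_EXTERNAL,cv2.CHAIN_APPROX_NONE)[0],key=cv2.contourArea)
    P=np.array([ray(c,p[0]+[x0,y0],8)[:2] for p in cv2.convexHull(k)],np.float32)
    print(n,cv2.fitEllipse(P),cv2.minEnclosingCircle(P))
a=C['top']['frame'][195:280,120:250];b=C['side']['frame'][140:215,280:350]
a=cv2.resize(a,None,fx=5,fy=5,interpolation=2);cv2.imwrite('pics/a.png',a[:,:,::-1])
b=cv2.resize(b,None,fx=8,fy=8,interpolation=2);cv2.imwrite('pics/b.png',b[:,:,::-1])
E
```

```text
top ((564.0189208984375, -190.9356689453125), (179.02252197265625, 180.90367126464844), 3.3231658935546875) ((564.1519775390625, -192.10092163085938), 91.48462677001953)
side ((565.3775024414062, -196.91038513183594), (179.9725341796875, 180.93023681640625), 31.8149356842041) ((565.02734375, -197.6893310546875), 92.59884643554688)
```

View pics/a.png

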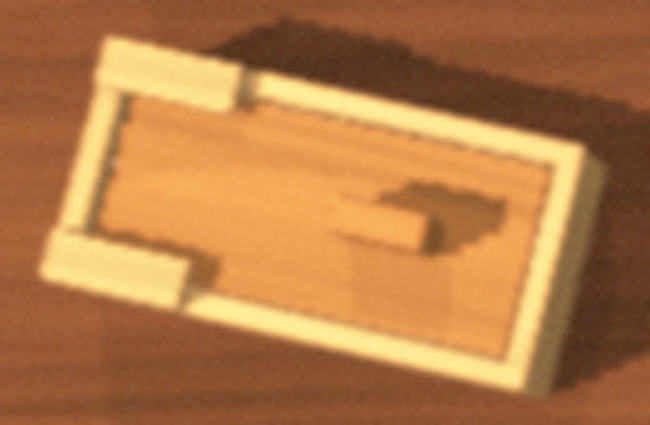

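View pics/b.png

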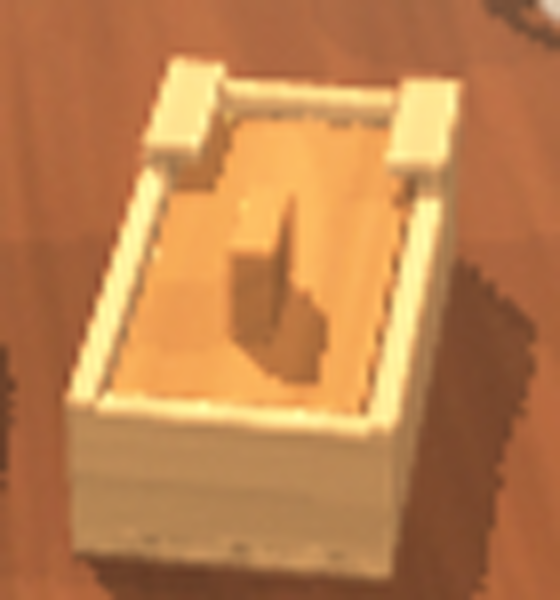

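Run:
```python
from h import *
from scipy.optimize import least_squares
C={n:pickle.load(open(n+'.pkl','rb')) for n in('top','side')}
obs=[('top',107,38,82,-46,61),('top',243,63,38,-46,61),('top',42,278,82,46,61),('top',181,305,38,46,61),('top',585,147,-90,-46,52),('top',523,388,-90,46,52),
('side',147,152,38,46,61),('side',443,170,38,-46,61),('side',70,403,-90,46,52),('side',390,432,-90,-46,52),('side',75,552,-90,46,0),('side',390,577,-90,-46,0)]
off={'top':(120,195,5),'side':(280,140,8)}
def w(p,X):
    c,s=np.cos(p[2]),np.sin(p[2]);return np.array([p[0]+c*X[0]-s*X[1],p[1]+s*X[0]+c*X[1],X[2]])
def px(n,u,v):
    a,b,k=off[n];return np.array([a+(u+.5)/k-.5,b+(v+.5)/k-.5])
f=lambda p:np.concatenate([proj(C[o[0]],w(p,o[3:]))-px(*o[:3]) for o in obs])
r=least_squares(f,[430,200,1.57],x_scale=[10,10,.1]);print(r.x,np.round(r.fun.reshape(-1,2),1).tolist())
for n in C:
    r2=least_squares(lambda p:np.concatenate([proj(C[n],w(p,o[3:]))-px(*o[:3]) for o in obs if o[0]==n]),r.x,x_scale=[10,10,.1]);print(n,r2.x)
print('grip',w(r.x,(-30,0,79)))
for n in C:
    a,b,k=off[n]
    for X in [(-48,7,79),(-48,-7,79),(-12,-7,79),(-12,7,79)]:
        q=proj(C[n],w(r.x,X));print(n,X,np.round((q-[a,b]+.5)*k-.5))
```

```text
[465.72074549 189.18649323   1.32933615] [[3.4, -0.0], [-0.9, 0.1], [3.1, 0.3], [-1.4, 0.2], [-1.1, -1.0], [-0.8, -0.7], [-1.0, -1.6], [-0.3, -1.0], [-0.5, -0.8], [0.4, -1.1], [-0.4, -0.5], [-0.1, -0.3]]
top [465.32598486 189.91830171   1.32791364]
side [466.5370472  185.49058451   1.32025464]
grip [458.54712467 160.05679766  79.        ]
top (-48, 7, 79) [417. 247.]
top (-48, -7, 79) [427. 209.]
top (-12, -7, 79) [330. 188.]
top (-12, 7, 79) [320. 225.]
side (-48, 7, 79) [225. 245.]
side (-48, -7, 79) [275. 249.]
side (-12, -7, 79) [291. 184.]
side (-12, 7, 79) [243. 181.]
```

Request:
{"op": "drive_tool", "data": {"targets": [{"jaw":0.6,"travel":[-0.408,-0.362,0.0],"twist":1.571},{"jaw":0.6,"travel":[-0.408,-0.362,0.0],"twist":1.571},{"jaw":0.6,"travel":[-0.408,-0.362,0.0],"twist":1.571},{"jaw":0.6,"travel":[-0.408,-0.362,0.0],"twist":1.571},{"jaw":0.6,"travel":[-0.408,-0.362,0.0],"twist":1.571},{"jaw":0.6,"travel":[-0.408,-0.362,0.0],"twist":1.571},{"jaw":0.6,"travel":[-0.408,-0.362,0.0],"twist":1.571},{"jaw":0.6,"travel":[-0.408,-0.362,0.0],"twist":1.571}]}}

```text
t: 0.77
eef_pos: [338.7, 331.2, 194.3]
tcp_rot: [-3.142, -0.0, 1.896]
ft_force: [0.5, 0.4, -0.2]
opening: 0.603
grip_force: 0.0
```

```bash
cat >> h.py <<'E'
from scipy.spatial.transform import Rotation as Ro
def rel(s,xyz,yaw):
    R=Ro.from_euler('xyz',s['tcp_rot']);t=R.inv().apply(np.array(xyz)-s['eef_pos'])
    y=s['tcp_rot'][2];tw=-((yaw-y+np.pi)%(2*np.pi)-np.pi)
    print('t',s['t'],'pos',np.round(s['eef_pos'],1),'rot',np.round(s['tcp_rot'],3),'rel',np.round(t/1000,4),'tw',round(tw,3))
E
python3 - <<'E'
from h import *
from cell import state
rel(state(),(458.5,158.5,150),1.329)
E
```

```text
t 0.7667 pos [338.7 331.2 194.3] rot [-3.142 -0.     1.896] rel [-0.2019  0.0584  0.0443] tw 0.567
```

Request:
{"op": "drive_tool", "data": {"targets": [{"jaw":0.5,"travel":[-0.202,0.0584,0.03],"twist":0.567},{"jaw":0.5,"travel":[-0.202,0.0584,0.03],"twist":0.567},{"jaw":0.5,"travel":[-0.202,0.0584,0.03],"twist":0.567},{"jaw":0.5,"travel":[-0.202,0.0584,0.03],"twist":0.567},{"jaw":0.5,"travel":[-0.202,0.0584,0.03],"twist":0.567},{"jaw":0.5,"travel":[-0.202,0.0584,0.03],"twist":0.567},{"jaw":0.5,"travel":[-0.202,0.0584,0.03],"twist":0.567}]}}

```text
t: 1.35
eef_pos: [459.8, 159.1, 163.7]
tcp_rot: [-3.141, 0.0, 1.331]
ft_force: [0.7, -0.1, -1.0]
opening: 0.498
grip_force: 0.0
```

Run:
```python
from h import *
from cell import *
s=state();rel(s,(458.5,158.5,53),1.329)
c=read_camera('wrist');pickle.dump(c,open('w.pkl','wb'));cv2.imwrite('pics/w.png',c['frame'][:,:,::-1])
def w(p,X):
    C,S=np.cos(p[2]),np.sin(p[2]);return np.array([p[0]+C*X[0]-S*X[1],p[1]+S*X[0]+C*X[1],X[2]])
for X in [(-48,7,79),(-48,-7,79),(-12,-7,79),(-12,7,79),(-90,46,52),(-90,-46,52)]: print(X,np.round(proj(c,w((465.5,188,1.328),X))))
```

```text
t 1.35 pos [459.8 159.1 163.7] rot [-3.141  0.     1.331] rel [-0.0008 -0.001   0.1107] tw 0.002
(-48, 7, 79) [311. 261.]
(-48, -7, 79) [331. 261.]
(-12, -7, 79) [331. 209.]
(-12, 7, 79) [310. 209.]
(-90, 46, 52) [261. 303.]
(-90, -46, 52) [381. 303.]
```

View pics/w.png

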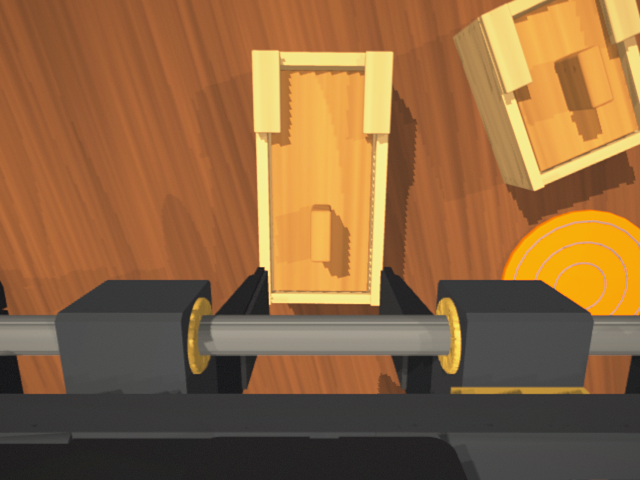

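The wrist view shows the grip block at columns 312–331, rows 206–262. That is within about 1 px of my prediction, so I descend and pinch.

Request:
{"op": "drive_tool", "data": {"targets": [{"jaw":0.5,"travel":[-0.001,-0.001,0.04],"twist":0.0},{"jaw":0.5,"travel":[-0.001,-0.001,0.08],"twist":0.0},{"jaw":0.5,"travel":[-0.001,-0.001,0.1],"twist":0.0},{"jaw":0.5,"travel":[-0.001,-0.001,0.109],"twist":0.0},{"jaw":0.1,"travel":[-0.001,-0.001,0.109],"twist":0.0},{"jaw":0.0,"travel":[-0.001,-0.001,0.109],"twist":0.0},{"jaw":0.0,"travel":[-0.001,-0.001,0.109],"twist":0.0},{"jaw":0.0,"travel":[-0.001,-0.001,0.109],"twist":0.0}]}}

```text
t: 2.07
eef_pos: [458.4, 160.7, 56.7]
tcp_rot: [3.139, -0.001, 1.335]
ft_force: [0.3, -0.3, -0.5]
opening: 0.277
grip_force: 0.0
```

Request:
{"op": "drive_tool", "data": {"targets": [{"jaw":0.0,"travel":[0,0,0],"twist":0.0},{"jaw":0.0,"travel":[0,0,0],"twist":0.0},{"jaw":0.0,"travel":[0,0,0],"twist":0.0},{"jaw":0.0,"travel":[0,0,0],"twist":0.0}]}}

```text
t: 2.4
eef_pos: [458.1, 160.3, 56.1]
tcp_rot: [3.14, -0.001, 1.334]
ft_force: [-0.6, -0.4, 7.9]
opening: 0.142
grip_force: 30.0
```

Request:
{"op": "drive_tool", "data": {"targets": [{"jaw":0.0,"travel":[0,0,-0.003],"twist":0.0},{"jaw":0.0,"travel":[0,0,-0.006],"twist":0.0},{"jaw":0.0,"travel":[0,0,-0.009],"twist":0.0},{"jaw":0.0,"travel":[0,0,-0.012],"twist":0.0},{"jaw":0.0,"travel":[0,0,-0.012],"twist":0.0},{"jaw":0.0,"travel":[0,0,-0.012],"twist":0.0}]}}

```text
t: 2.9
eef_pos: [457.7, 160.2, 67.4]
tcp_rot: [-3.142, 0.0, 1.335]
ft_force: [0.1, -0.6, -3.0]
opening: 0.137
grip_force: 30.0
```

Run:
```python
from h import *
from cell import *
c=read_camera('side');b=cv2.resize(c['frame'][120:225,265:365],None,fx=5,fy=5,interpolation=2)
c=read_camera('wrist');a=cv2.resize(c['frame'],None,fx=.4,fy=.4)
o=np.zeros((525,760,3),np.uint8);o[:,:500]=b;o[:192,504:760]=a;cv2.imwrite('pics/l.png',o[:,:,::-1])
```

```text
(no output)
```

View pics/l.png

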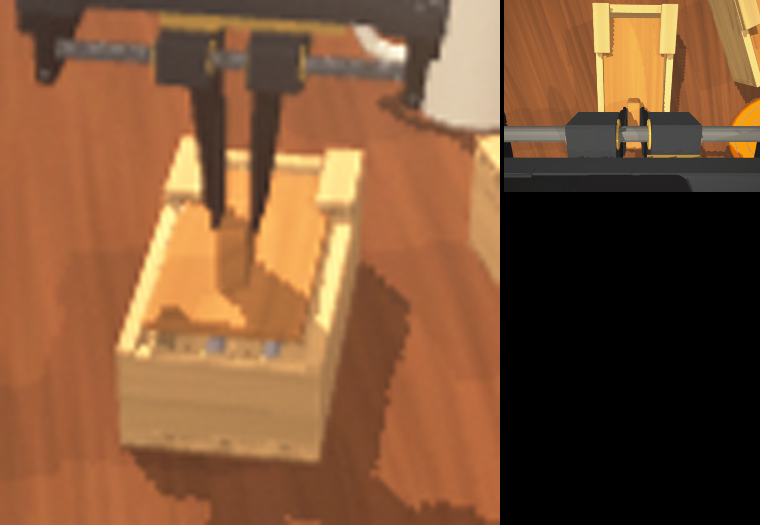

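The lid's front edge is up, with the box interior visible beneath it at about (215,345) in the crop. Now I slide it out.

Request:
{"op": "drive_tool", "data": {"targets": [{"jaw":0.0,"travel":[-0.008,0,0],"twist":0.0},{"jaw":0.0,"travel":[-0.016,0,0],"twist":0.0},{"jaw":0.0,"travel":[-0.024,0,0],"twist":0.0},{"jaw":0.0,"travel":[-0.032,0,0],"twist":0.0},{"jaw":0.0,"travel":[-0.041,0,0],"twist":0.0},{"jaw":0.0,"travel":[-0.05,0,0],"twist":0.0},{"jaw":0.0,"travel":[-0.06,0,0],"twist":0.0},{"jaw":0.0,"travel":[-0.07,0,0],"twist":0.0}]}}

```text
t: 3.67
eef_pos: [441.1, 91.1, 67.4]
tcp_rot: [3.141, -0.0, 1.335]
ft_force: [0.4, -0.1, -1.7]
opening: 0.137
grip_force: 30.0
```

Request:
{"op": "drive_tool", "data": {"targets": [{"jaw":0.0,"travel":[0,0,-0.01],"twist":0.0},{"jaw":0.0,"travel":[-0.003,0,-0.025],"twist":0.0},{"jaw":0.0,"travel":[-0.01,0,-0.045],"twist":0.0},{"jaw":0.0,"travel":[-0.02,0,-0.06],"twist":0.0},{"jaw":0.0,"travel":[-0.03,0,-0.07],"twist":0.0},{"jaw":0.0,"travel":[-0.03,0,-0.07],"twist":0.0}]}}

```text
t: 4.17
eef_pos: [434.6, 61.5, 138.8]
tcp_rot: [3.139, -0.001, 1.334]
ft_force: [0.1, 1.0, -1.7]
opening: 0.139
grip_force: 30.0
```

Run:
```python
from h import *
from cell import *
c=read_camera('side');cv2.imwrite('pics/s2.png',cv2.resize(c['frame'][100:300,200:440],None,fx=3,fy=3)[:,:,::-1])
pickle.dump(c,open('s2.pkl','wb'))
rel(state(),(564.5,-194,130),1.335)
```

```text
t 4.2167 pos [434.5  62.1 137.8] rot [ 3.14  -0.     1.333] rel [-0.2183  0.1866  0.008 ] tw -0.002
```

View pics/s2.png

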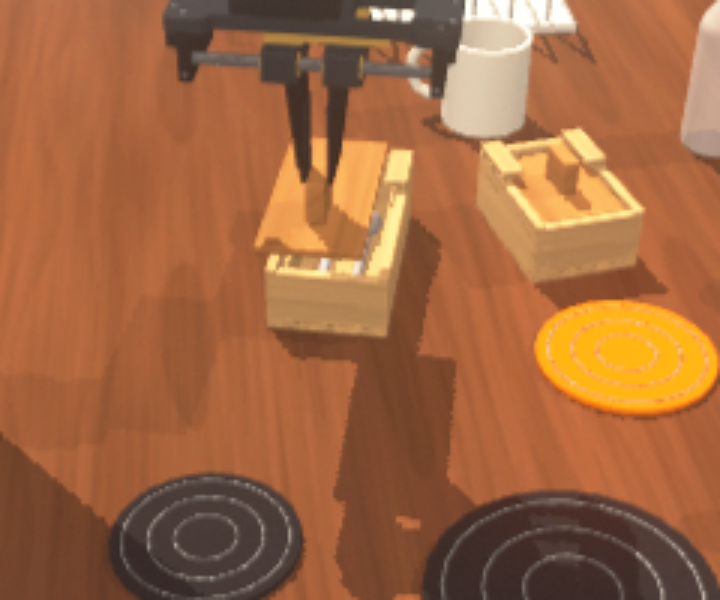

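Run:
```python
from h import *
from scipy.optimize import least_squares
c=pickle.load(open('s2.pkl','rb'))
obs=[(257,247,-80,36),(362,255,-80,-36),(387,142,80,-36)]
def w(p,X):
    R=(Ro.from_euler('z',1.333+p[4])*Ro.from_euler('y',p[3])).as_matrix();return R@np.array(X,float)+p[:3]
# p: lid origin xyz, pitch, dyaw ; grip block top centre prior near pads
tcp=np.array([434.5,62.1,137.8])
def f(p):
    e=[proj(c,w(p,(x,y,6)))-np.array([200+(u+.5)/3-.5,100+(v+.5)/3-.5]) for u,v,x,y in obs]
    g=(w(p,(-30,0,17))-tcp)/[2,2,2]   # TCP ~ 11-12 above lid top
    return np.concatenate(e+[g,[p[4]/.02]])
r=least_squares(f,[442,91,115,0,0],x_scale=[10,10,10,.1,.1]);print(r.x,np.round(r.fun,1))
print('tcp in lid',np.linalg.inv((Ro.from_euler('z',1.333+r.x[4])*Ro.from_euler('y',r.x[3])).as_matrix())@(tcp-r.x[:3]))
```

```text
[4.42777048e+02 9.16338074e+01 1.21293275e+02 2.29073169e-02
 5.73325907e-03] [-0.9  0.3  0.2  0.3 -0.   0.2  0.7  0.4  0.6  0.3]
tcp in lid [-31.01577864   1.26281763  15.80044454]
```

Request:
{"op": "drive_tool", "data": {"targets": [{"jaw":0.0,"travel":[-0.012,0.009,0],"twist":0.0},{"jaw":0.0,"travel":[-0.036,0.027,0],"twist":0.0},{"jaw":0.0,"travel":[-0.064,0.048,0],"twist":0.0},{"jaw":0.0,"travel":[-0.094,0.071,0],"twist":0.0},{"jaw":0.0,"travel":[-0.124,0.093,0],"twist":0.0},{"jaw":0.0,"travel":[-0.154,0.116,0],"twist":0.0},{"jaw":0.0,"travel":[-0.184,0.138,0],"twist":0.0},{"jaw":0.0,"travel":[-0.21,0.158,0],"twist":0.0}]}}

```text
t: 4.88
eef_pos: [539.2, -180.2, 135.8]
tcp_rot: [-3.14, -0.0, 1.334]
ft_force: [0.4, -0.1, -1.5]
opening: 0.138
grip_force: 30.0
```

Request:
{"op": "drive_tool", "data": {"targets": [{"jaw":0.0,"travel":[-0.02,0.015,0.01],"twist":0.0},{"jaw":0.0,"travel":[-0.034,0.026,0.03],"twist":0.0},{"jaw":0.0,"travel":[-0.038,0.029,0.055],"twist":0.0},{"jaw":0.0,"travel":[-0.038,0.029,0.075],"twist":0.0},{"jaw":0.0,"travel":[-0.038,0.029,0.085],"twist":0.0},{"jaw":0.0,"travel":[-0.038,0.029,0.09],"twist":0.0},{"jaw":0.0,"travel":[-0.038,0.029,0.09],"twist":0.0}]}}

```text
t: 5.47
eef_pos: [557.8, -221.3, 46.0]
tcp_rot: [-3.139, -0.001, 1.335]
ft_force: [-0.4, 0.0, 0.2]
opening: 0.136
grip_force: 30.0
```

Run:
```python
from h import *
from cell import *
c=read_camera('side');cv2.imwrite('pics/s3.png',cv2.resize(c['frame'][180:360,260:500],None,fx=3,fy=3)[:,:,::-1])
pickle.dump(c,open('s3.pkl','wb'))
rel(state(),(557.5,-223,21),1.335)
```

```text
t 5.5167 pos [ 558.3 -221.5   47.2] rot [-3.141 -0.     1.335] rel [-0.0016 -0.0004  0.0262] tw 0.0
```

View pics/s3.png

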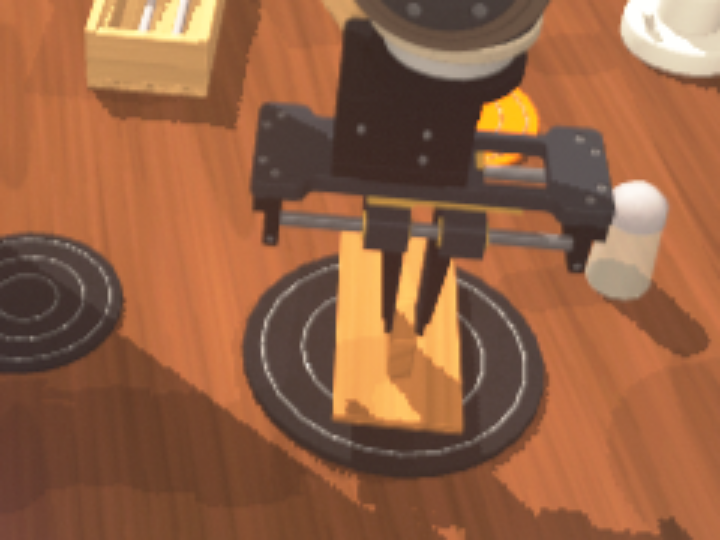

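Request:
{"op": "drive_tool", "data": {"targets": [{"jaw":0.0,"travel":[-0.0016,0,0.008],"twist":0.0},{"jaw":0.0,"travel":[-0.0016,0,0.014],"twist":0.0},{"jaw":0.0,"travel":[-0.0016,0,0.018],"twist":0.0},{"jaw":0.0,"travel":[-0.0016,0,0.021],"twist":0.0},{"jaw":0.0,"travel":[-0.0016,0,0.022],"twist":0.0},{"jaw":0.0,"travel":[-0.0016,0,0.022],"twist":0.0}]}}

```text
t: 6.02
eef_pos: [557.8, -223.3, 25.1]
tcp_rot: [-3.141, -0.0, 1.335]
ft_force: [0.3, -0.2, -1.4]
opening: 0.137
grip_force: 30.0
```

Request:
{"op": "drive_tool", "data": {"targets": [{"jaw":0.0,"travel":[0,0,0.001],"twist":0.0},{"jaw":0.0,"travel":[0,0,0.002],"twist":0.0},{"jaw":0.0,"travel":[0,0,0.003],"twist":0.0},{"jaw":0.0,"travel":[0,0,0.003],"twist":0.0}]}}

```text
t: 6.35
eef_pos: [557.9, -223.5, 22.3]
tcp_rot: [3.141, 0.0, 1.335]
ft_force: [0.7, 0.3, 1.2]
opening: 0.134
grip_force: 30.0
```

Contact is starting. I press slightly further down, then look at the force.

Request:
{"op": "drive_tool", "data": {"targets": [{"jaw":0.0,"travel":[0,0,0.001],"twist":0.0},{"jaw":0.0,"travel":[0,0,0.002],"twist":0.0},{"jaw":0.0,"travel":[0,0,0.002],"twist":0.0}]}}

```text
t: 6.6
eef_pos: [558.0, -223.5, 21.3]
tcp_rot: [3.141, 0.0, 1.335]
ft_force: [-2.5, 0.1, 9.8]
opening: 0.141
grip_force: 30.0
```

Firm contact. I open to 0.45, then rise.

Request:
{"op": "drive_tool", "data": {"targets": [{"jaw":0.45,"travel":[0,0,0],"twist":0.0},{"jaw":0.45,"travel":[0,0,0],"twist":0.0},{"jaw":0.45,"travel":[0,0,0],"twist":0.0},{"jaw":0.45,"travel":[0,0,-0.01],"twist":0.0},{"jaw":0.45,"travel":[0,0,-0.04],"twist":0.0},{"jaw":0.45,"travel":[0,0,-0.08],"twist":0.0},{"jaw":0.45,"travel":[0,0,-0.12],"twist":0.0},{"jaw":0.45,"travel":[0,0,-0.12],"twist":0.0}]}}

```text
t: 7.27
eef_pos: [560.5, -224.6, 148.1]
tcp_rot: [3.131, 0.003, 1.335]
ft_force: [-0.0, -1.2, 0.3]
opening: 0.449
grip_force: 0.0
```

Run:
```python
from h import *
from cell import *
c=read_camera('side');cv2.imwrite('pics/s4.png',cv2.resize(c['frame'][130:360,260:500],None,fx=2.5,fy=2.5)[:,:,::-1])
s=state();print(s['eef_pos'],s['opening'])
```

```text
[ 559.4130496  -224.14864678  144.79721644] 0.4505648868492523
```

View pics/s4.png

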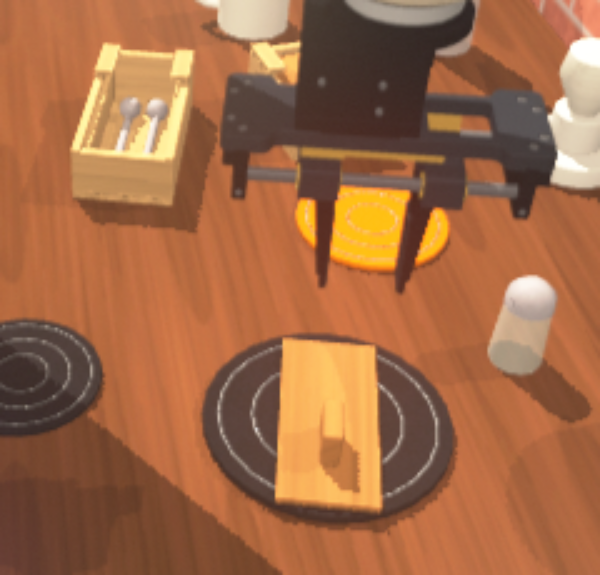

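Run:
```python
from h import *
c=pickle.load(open('side.pkl','rb'))
P=np.array([ray(c,(260+(u+.5)/2.5-.5,130+(v+.5)/2.5-.5),14)[:2] for u,v in [(282,338),(375,346),(381,504),(277,496)]])
print(P.round(),P.mean(0))
T=np.array([ray(c,(260+u/2.5,130+v/2.5),8)[:2] for u,v in [(203,412),(453,428),(310,334),(340,517)]]);print(T.round(),(T[:2].mean(0)),T[2:].mean(0))
```

```text
[[ 549. -111.]
 [ 619. -128.]
 [ 582. -279.]
 [ 514. -265.]] [ 566.24654662 -195.75179336]
[[ 477. -178.]
 [ 656. -213.]
 [ 575. -103.]
 [ 554. -283.]] [ 566.65917456 -195.43720295] [ 564.45491793 -193.3106009 ]
```

The lid lies centred on the trivet to within about 2 mm, flat and released, so I hand it in.

```bash
python3 -c "
from cell import *
print(job_done())"
```

```text
the job is handed in; nothing more can be done
None
```

The long box is open and its lid lies flat, grip up and released, within about 2 mm of the trivet's centre by camera; I never went near the short box, and the job was handed in at about 7.3 s, with no verdict returned.

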